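Hang the work lamp on the sprung hook and tug-test it

TASK

The work lamp lies on its back on the bench mat. First stand it upright on its flat foot anywhere free on the bench and let go of it, then take it again by its steel loop, hang the loop on the empty sprung hook, and while still holding it tug down gently until the hook has given about 2 cm from its unloaded height (never down to its stop at 4 cm). Then let go so that the lamp is left hanging still, and leave all the other things where they are.

Things in the scene. Friction and masses are not known exactly. Their poses are not given: they have to be found in the camera images.
- lamp: the work lamp: grey box body 100 x 50 x 46 mm with a flat rectangular steel loop at one end, 152 mm long overall, about 0.35 kg. It starts lying on its back, lens up, on the bench, its loop roughly to the left as seen from the robot (+y). Origin: centre of the box body's back face (the underside while it lies). x axis: from the foot to the loop (points up when the lamp stands or hangs); y axis: across its 50 mm width; z axis: out of the lens face (up while it lies).
- lamp_center (a point): centre of the lamp's box body (50 mm from its foot, 23 mm from its back face), axes as the lamp's. The box is 100 mm along x, 50 mm along y, 46 mm along z.
- lamp_loop (a point): centre of the loop's end bar, 98 mm from lamp_center along the lamp's x; axes as the lamp's. The loop is 40 mm wide outside (y), 12 mm thick (z), made of 8 mm wide flat bar, and stands 52 mm out of the box; its opening is 24 mm wide (y) and 44 mm long (x), open right through along z. The end bar is 8 mm deep (4 mm either side of this point along x).
- lamp_foot (a point): centre of the lamp's flat foot face (46 x 50 mm), 50 mm from lamp_center along -x of the lamp; on the bench (height 0) when the lamp stands.
- stand: the empty hook stand, fixed to the bench: dark steel base plate 140 x 110 x 12 mm, upright steel post of radius 10 mm, 260 mm high, with a sliding grey block 34 mm wide and 36 mm high at 220 mm that carries the hook. Origin: foot of the post at bench height (the plate reaches 60 mm in front of it). x axis: away from the hook; the hook points along -x of the stand; z up.
- hook_seat (a point): point on top of the empty hook's straight arm, 75 mm from the post's axis, where the loop bar should rest; moves down with the hook; 224 mm above the bench unloaded; axes as the stand's. The arm is a level round steel rod of radius 4 mm along the stand's x, centred 4 mm below this point. 25 mm farther out (-x) it bends up steeply; the tip's end is 36 mm out (-x) from this point and its top is 14 mm above it.
- hook (a joint): how far the empty hook has been pulled down on its post, in m: 0 unloaded, 0.04 at its stop. It is held up by a spring of about 600 N/m, with about 0.6 N of preload left over the hook's own weight; the hanging lamp's weight alone pulls it down 4 to 7 mm, and 2 cm needs about 13 N in all.
- stand2: the second hook stand, same shape as the empty one, but occupied by a hanging spanner; fixed; origin and axes as for the empty one. Not to be used.
- spanner_end (a point): lower end of the 170 mm steel spanner (36 mm wide) that hangs 70 mm in front of the second stand's post; leave it.
- jar: bystander: glass jar with steel lid, radius 30 mm, 75 mm high; origin at the centre of its underside
- tape: bystander: flat roll of tape lying down, radius 45 mm, 25 mm high; origin at the centre of its underside
- oil: bystander: white bottle, radius 27 mm, 160 mm high; origin at the centre of its underside
- paint: bystander: paint can, radius 43 mm, 100 mm high; origin at the centre of its underside
- partsbox: bystander: open cardboard box 85 x 70 x 50 mm; origin at the centre of its underside
- offcut: bystander: wood block 90 x 60 x 45 mm; origin at the centre of its underside
- brush: bystander: flat brush lying on the bench, 150 mm long, handle towards its -x; origin at the middle of its length, underside

How it is judged (in metres and radians):
On the way, in this order (a step that is already met when the one before it is completed fails the run):
1. the lamp stands upright on its foot on the bench, let go of and still (angle between lamp's own x axis and vertical below 0.1 rad and height (world z) of lamp_foot below 0.01 m and linear speed of lamp below 0.02 m/s and contact force between lamp and the fingers below 0.1 N and contact force between lamp and the arm below 0.1 N), for 0.3 s.
2. the lamp hangs by its loop on the empty hook and, still held by the fingers, is tugged down until the hook has given at least 14 mm (x of lamp_loop in the frame of hook_seat between -0.025 and 0.05 m and y of lamp_loop in the frame of hook_seat between -0.016 and 0.016 m and z of lamp_loop in the frame of hook_seat between -0.004 and 0.016 m and value of joint hook above 0.014 m and contact force between lamp and stand above 5 N and contact force between lamp and the fingers above 1 N), for 0.2 s.
At the end, for the whole second after the job is handed in: The lamp hangs still by its loop bar on the empty hook, released: bar within 25 mm (tipwards) to 50 mm (postwards) of hook_seat, 16 mm sideways, -4 to 16 mm in height; lamp within 0.2 rad of upright, foot over 30 mm up, hook under 12 mm down (x of lamp_loop in the frame of hook_seat between -0.025 and 0.05 m and y of lamp_loop in the frame of hook_seat between -0.016 and 0.016 m and z of lamp_loop in the frame of hook_seat between -0.004 and 0.016 m and angle between lamp's own x axis and vertical below 0.2 rad and height (world z) of lamp_foot above 0.03 m and contact force between lamp and stand above 1 N and linear speed of lamp below 0.05 m/s and angular speed of lamp below 0.6 rad/s and value of joint hook below 0.012 m); the robot touches nothing.
It fails at once if the hook is pulled more than 37 mm down, nearly to its stop (value of joint hook above 0.037 m).
It fails at once if a loose bystander is moved more than 30 mm (distance of any of jar, tape, oil, paint, partsbox, offcut, brush from where it was at the start of the episode above 0.03 m).
It fails at once if the hanging spanner is knocked: its lower end moves more than 40 mm (distance of spanner_end from where it was at the start of the episode above 0.04 m).
It also fails if it takes over 72 s, if anything falls off the work surface, if the arm or the gripper's body presses on something with over 40 N, if the wrist force passes 120 N, or if a joint passes its speed limit or range.

ROBOT

A 6-joint arm with a two-finger parallel gripper is mounted at the origin on the work surface. World frame = base frame: x ahead of the robot, y to its left, z up, the work surface at z = 0. Lengths are in mm, angles in rad, forces in N, time in s.
With the tool pointing down it reaches from about 300 to 775 mm from the base axis. Payload 14.6 kg.
Tool frame: the origin (TCP) lies between the finger pads; the fingertips stand 11 mm ahead of it and the grasp point (between the pads) lies 8 mm behind it; z points along the fingers, y is the direction in which the jaws open and shut (so a half turn about z gives the same grasp; the last joint's range is limited). The gripper opens to 94 mm and grips with 3 to 60 N. Pads are 16 mm wide; open, the fingers measure 119 mm over their backs; the gripper's body (75 mm by 177 mm) begins 78 mm behind the grasp point.
Start: joints at [1.249, 0.3, 1.521, -0, 1.321, -0.067], TCP at [138.626, 532.233, 216.446] pointing down, gripper open.
Joint ranges: [-3.03, 3.03], [-0.79, 2.21], [0.23, 2.52], [-1.04, 4.18], [0, 3.07], [-2.55, 2.55]. Speed limits (rad/s): [2.22, 2.22, 2.57, 3.14, 3.14, 3.14].

INTERFACE

Orientations are given as [roll, pitch, yaw] about the fixed x, y, z axes, in that order (R = Rz(yaw) Ry(pitch) Rx(roll)).
In Python, from cell import * gives the robot as it stands.
- The arm moves only by the tool arm_command, never from a script. Its argument "deltas" is a list of rows, each an object with "xyz": the shift along the world's x, y, z in m, a list of three; "turn": the turn, a rotation vector about the world's x, y, z in rad, a list of three. A call has 1 to 12 rows; each row shifts and turns the commanded pose from where the row before left it; what a row does not reach is not made up. A row lasts 1/8 s, in which the tool goes at most 62.5 mm and 10.7 degrees, less where a joint would pass 70% of its speed; a pose out of reach is approached as far as the arm can. A call with a gripper value outside its range is refused whole. "gripper" is the closure, from 0 (fully open) to 1 (shut), set as the call begins (left out, the last holds). The fingers move at their own pace and stop on an object; "force" is the grip in N (left out, the last holds). Time passes only in rows, so rows that do not move let the fingers close. It gives the time, the measured TCP pose, the force and the opening at its end, in the units of the state.
- read_state(): the state, without advancing time (a new reading comes with each control period).
- camera(name): name is "side" or "top" or "wrist"; returns a dict with "color" (480x640x3 uint8, red, green, blue), "fx", "fy", "cx", "cy" (pixels), "rvec" (rotation vector, rad) and "tvec" (3), from world to camera coordinates, as OpenCV has them; the wrist camera has in their place "mount" (4x4, takes a point from camera to tool coordinates, whose origin is the TCP and whose axes are the flange's). Camera axes: x right, y down, z forward; pixel columns grow to the right and rows downward; lengths in mm; the calibration is good to about 2 mm. A picture is of the moment at which its call begins: read the wrist's pose just before it. There is no depth.
- sign_off(): hands the job in, once; it reports no verdict.
The state is a dict: "clock": time; "joints": joint angles; "qd": joint speeds; "effort": joint torques, N m; "eef_pos": TCP position; "eef_rot": TCP orientation; "wrist_force": force on the tool from outside, world axes, zero at the start; "moment": the same for the moment, N m; "finger_gap": finger opening in mm.
Only numpy, scipy, OpenCV 4.12 (cv2) and the standard library are available. Lean on these libraries where they do the work, as an engineer would, in place of code of your own. Each camera call takes 0.05 s, during which the arm holds its last target.

## Working session

There is one attempt and no reset: what is moved stays moved. The work goes in short steps, Python scripts to look and compute and a tool call to move; the robot and the scene stay as the last step left them, time stands still between calls to the robot, and variables do not carry over. Pictures are saved under pics/ and viewed, and the job is handed in when it is done.

Besides the shell and the picture viewer there is one more tool, called after "Call:" as name(argument=value, ...) on one line, values as JSON. arm_command: Moves the arm, as the interface text tells. Its arguments: {"type":"object","properties":{"deltas":{"type":"array","items":{"type":"object","properties":{"xyz":{"type":"array","items":{"type":"number"}},"turn":{"type":"array","items":{"type":"number"}}}}},"gripper":{"type":"number"},"force":{"type":"number"}},"required":["deltas"]}

```bash
mkdir -p pics; ls
python3 - <<'E'
from cell import *
import cv2
s=read_state();print(s)
for n in ["side","top","wrist"]:
    c=camera(n);cv2.imwrite(f"pics/{n}0.png",c["color"][:,:,::-1])
    print(n,{k:v for k,v in c.items() if k!="color"})
E
```

```text
pics
{'clock': 0.0, 'joints': array([ 1.24937979e+00,  3.00488047e-01,  1.52158161e+00,  1.91997941e-05,
        1.32067315e+00, -6.66491426e-02]), 'qd': array([-0.00075192,  0.00038032, -0.00224584, -0.00152178, -0.00070482,
       -0.00066845]), 'effort': array([-5.91348726e-04, -5.31809950e+01, -3.52727580e+01,  7.08236382e-02,
        2.43831240e-02, -1.15288944e-04]), 'eef_pos': array([138.55839562, 532.00921557, 215.87679492]), 'eef_rot': array([-3.14044629e+00, -9.51558521e-05,  2.88682044e+00]), 'wrist_force': array([ 0.45758433, -0.64220485,  0.04470559]), 'moment': array([ 0.00166642, -0.05507819,  0.02761809]), 'finger_gap': 94.16215127298328}
side {'fx': 480.25742361989046, 'fy': 480.25742361989046, 'cx': 320.0366933124566, 'cy': 240.0539952402245, 'rvec': array([ 2.20034176, -0.54343611,  0.28755161]), 'tvec': array([-516.57874093,  279.61075105, 1016.41041662])}
top {'fx': 539.7599218934535, 'fy': 539.7599218934535, 'cx': 315.6515970705902, 'cy': 227.52989427185634, 'rvec': array([ 2.15543912, -2.18930026,  0.04965988]), 'tvec': array([  30.5040995 ,  595.18323713, 1323.27000927])}
wrist {'fx': 360.6653118338392, 'fy': 360.6653118338392, 'cx': 322.2770255988318, 'cy': 237.24492400872126, 'mount': array([[ 5.51010537e-04, -9.69284018e-01, -2.45943468e-01,
         7.10744974e+01],
       [ 9.99999848e-01,  5.34347474e-04,  1.34486134e-04,
         4.37967530e-01],
       [ 1.06401120e-06, -2.45943505e-01,  9.69284165e-01,
        -1.67962870e+02],
       [ 0.00000000e+00,  0.00000000e+00,  0.00000000e+00,
         1.00000000e+00]])}
```

View pics/side0.png

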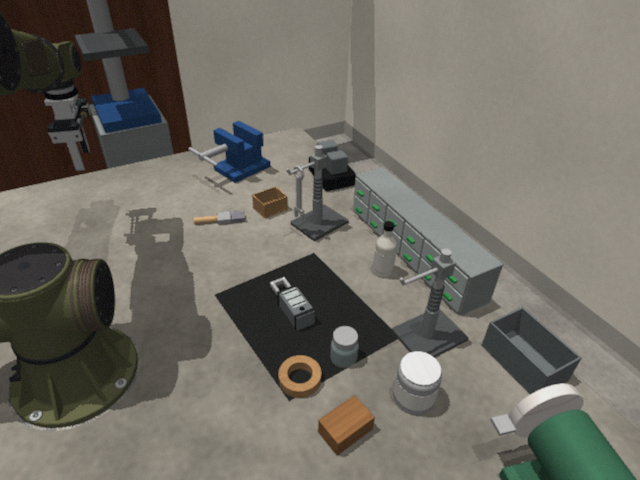

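View pics/top0.png

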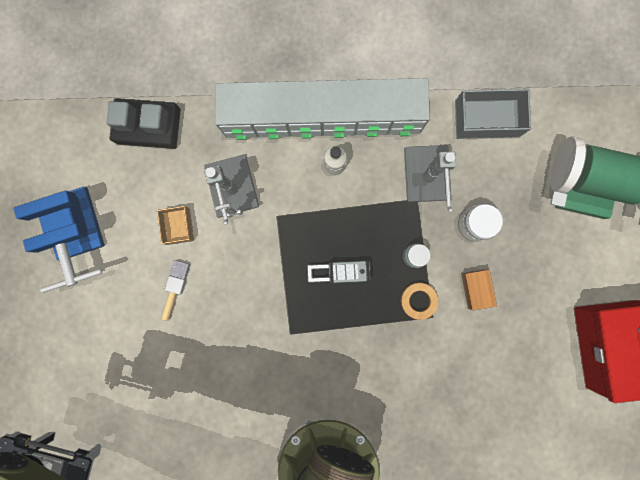

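View pics/wrist0.png

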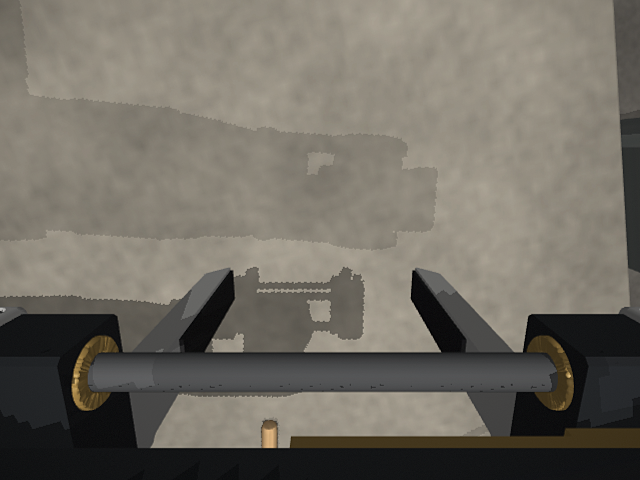

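```bash
cat > h.py <<'E'
from cell import *
import cv2, numpy as np
from scipy.spatial.transform import Rotation as R
def ext(c,s=None):
    if "rvec" in c:
        M=R.from_rotvec(c["rvec"]).as_matrix();t=np.array(c["tvec"])
        return M,-M.T@t
    T=R.from_euler("xyz",s["eef_rot"]).as_matrix();m=c["mount"]
    Rc=T@m[:3,:3];return Rc.T,np.array(s["eef_pos"])+T@m[:3,3]
def ray(c,uv,s=None):
    M,o=ext(c,s);u,v=uv
    d=M.T@np.array([(u-c["cx"])/c["fx"],(v-c["cy"])/c["fy"],1]);return o,d/np.linalg.norm(d)
def onz(c,uv,z,s=None):
    o,d=ray(c,uv,s);return o+d*(z-o[2])/d[2]
def two(r1,r2):
    o1,d1=r1;o2,d2=r2
    A=np.stack([d1,-d2],1);k=np.linalg.lstsq(A,o2-o1,rcond=None)[0]
    a=o1+d1*k[0];b=o2+d2*k[1];return (a+b)/2,np.linalg.norm(a-b)
def proj(c,p,s=None):
    M,o=ext(c,s);q=M@(np.array(p,float)-o);return np.array([c["fx"]*q[0]/q[2]+c["cx"],c["fy"]*q[1]/q[2]+c["cy"]])
def crop(c,u0,v0,u1,v1,k,fn):
    im=c["color"][v0:v1,u0:u1,::-1];cv2.imwrite("pics/"+fn,cv2.resize(im,None,fx=k,fy=k,interpolation=cv2.INTER_NEAREST))
E
python3 - <<'E'
from h import *
t=camera("top");s=camera("side")
crop(t,290,240,390,300,8,"t_lamp.png");crop(t,390,130,480,220,6,"t_stand.png");crop(s,390,230,480,360,4,"s_stand.png")
crop(s,260,260,330,340,7,"s_lamp.png")
E
```

```text
(no output)
```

View pics/t_lamp.png

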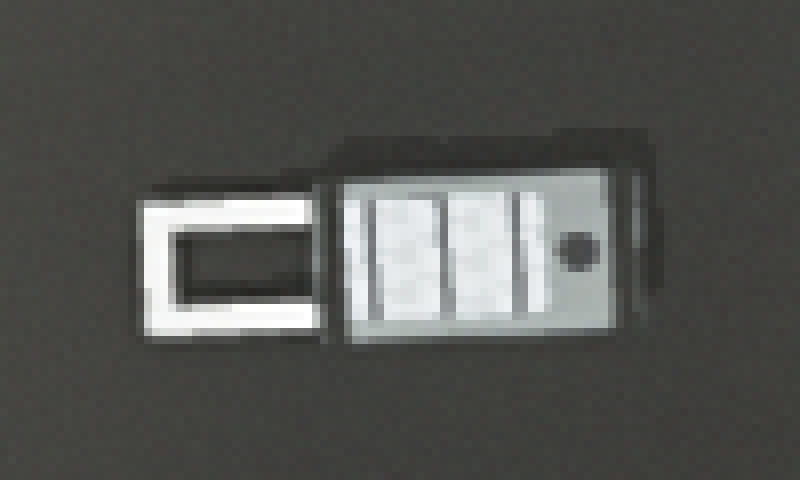

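View pics/t_stand.png

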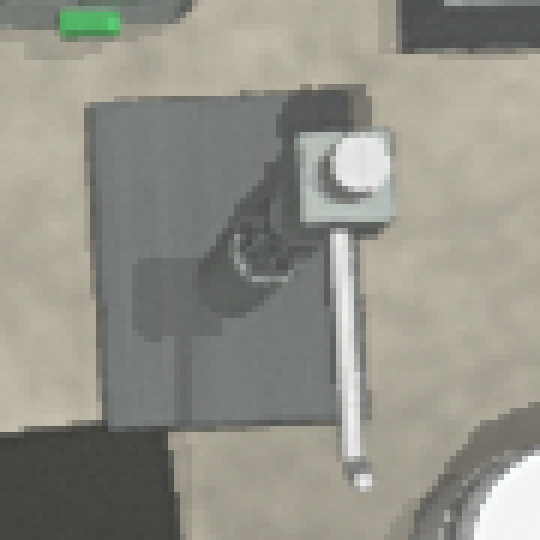

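View pics/s_stand.png

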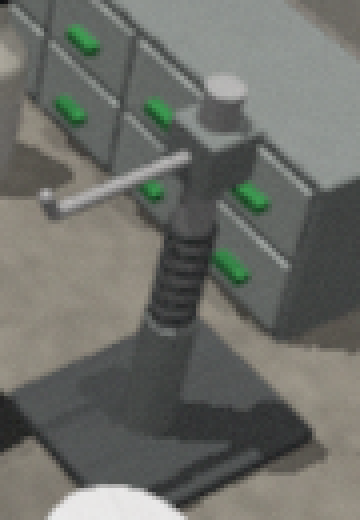

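View pics/s_lamp.png

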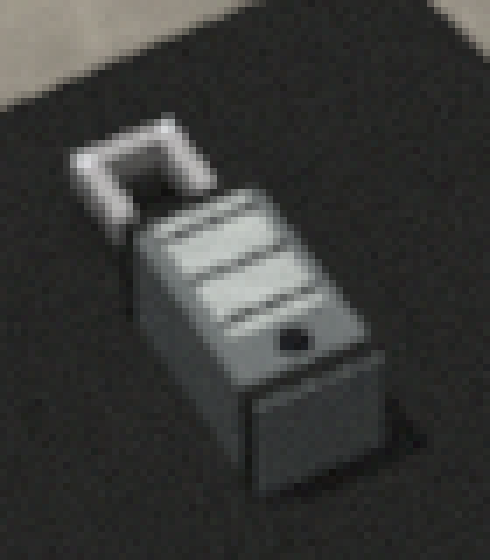

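Run:
```python
from h import *
t=camera("top");s=camera("side")
f=lambda x,y,k,u0,v0:((x/k)+u0-.5,(y/k)+v0-.5)
print("lens corners z46")
for p in [(342,180),(610,168),(350,344),(616,329)]: print(onz(t,f(*p,8,290,240),46).round(1))
print("loop z29")
for p in [(138,199),(142,342),(312,199),(320,328)]: print(onz(t,f(*p,8,290,240),29).round(1))
# colour-mask check of the loop and lens
im=t["color"].astype(int);m=(im.min(2)>95).astype(np.uint8);m[:250]=0;m[295:]=0;m[:,:295]=0;m[:,385:]=0
for c in cv2.findContours(m,cv2.RETR_EXTERNAL,cv2.CHAIN_APPROX_NONE)[0]:
    if cv2.contourArea(c)>50:
        r=cv2.minAreaRect(c);print(r, onz(t,r[0],29).round(1),onz(t,r[0],46).round(1))
print("post top z260",onz(t,f(361,165,6,390,130),260).round(1), proj(t,[0,0,0]))
tip=f(363,480,6,390,130);tips=f(46,200,4,390,230)
print("tip",two(ray(t,tip),ray(s,tips)))
pt=f(361,165,6,390,130);ps=f(225,88,4,390,230)
print("post",two(ray(t,pt),ray(s,ps)))
print("arm near block / at bend z220", onz(t,f(342,235,6,390,130),220).round(1),onz(t,f(353,458,6,390,130),220).round(1))
print("plate z12");
for p in [(88,105),(366,88),(108,428),(368,415)]: print(onz(t,f(*p,6,390,130),12).round(1))
```

```text
lens corners z46
[509.1 -18.6  46. ]
[ 511.5 -100.    46. ]
[459.4 -20.2  46. ]
[ 462.8 -100.8   46. ]
loop z29
[504.3  44.3  29. ]
[460.4  43.7  29. ]
[503.5  -9.3  29. ]
[463.9 -11.1  29. ]
((318.43792724609375, 272.9448547363281), (17.20555305480957, 22.373090744018555), 86.633544921875) [482.8  15.8  29. ] [483.   15.5  46. ]
((349.22784423828125, 271.5123596191406), (20.11559295654297, 33.82870864868164), 87.39744567871094) [485.2 -60.   29. ] [485.4 -59.4  46. ]
post top z260 [ 719.2 -262.3  260. ] [328.09417512 470.30427542]
tip (array([ 614.32221528, -266.58035255,  229.89852138]), np.float64(1.1360087323074075))
post (array([ 720.39592186, -263.45802015,  257.3996089 ]), np.float64(1.7136011908827062))
arm near block / at bend z220 [ 702.2 -263.9  220. ] [ 622.7 -265.2  220. ]
plate z12
[ 796.5 -205.1   12. ]
[ 801.3 -321.6   12. ]
[ 659.6 -209.8   12. ]
[ 663.1 -318.    12. ]
```

Run:
```python
from h import *
t=camera("top")
for n,uv,z in [("jar",(418,255),75),("tape",(420,301),25),("paint",(482,222),100),("offcut",(480,287),45),("brush",(175,290),10),("box",(175,225),50),("oil",(335,156),160),("st2tip",(222,215),225)]:
    print(n,onz(t,uv,z).round(0))
crop(t,440,190,520,260,8,"t_paint.png")
```

```text
jar [ 522. -222.   75.]
tape [ 411. -232.   25.]
paint [ 596. -368.  100.]
offcut [ 444. -373.   45.]
brush [445. 377.  10.]
box [605. 366.  50.]
oil [747. -28. 160.]
st2tip [611. 215. 225.]
```

View pics/t_paint.png

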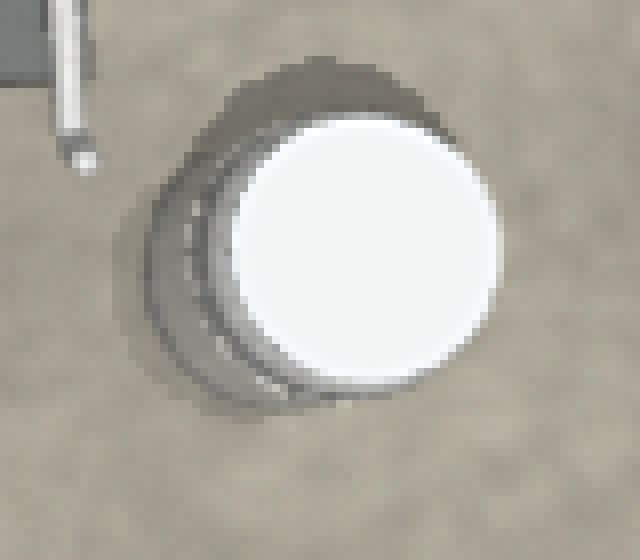

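Call:
arm_command(deltas=[{"xyz":[0.03,-0.05,0],"turn":[0.1,0,0]},{"xyz":[0.03,-0.05,0],"turn":[0.1,0,0]},{"xyz":[0,0,0]}], gripper=0, force=30)

```text
validation failed for argument at $.de...
```

```bash
python3 -c "
from h import *
s=read_state();print({k:np.round(s[k],3) for k in ['clock','joints','eef_pos','eef_rot','wrist_force']})"
```

```text
{'clock': np.float64(0.4), 'joints': array([ 1.249,  0.3  ,  1.521, -0.   ,  1.321, -0.067]), 'eef_pos': array([138.609, 532.195, 216.366]), 'eef_rot': array([-3.141, -0.   ,  2.887]), 'wrist_force': array([ 0.114, -0.682,  0.146])}
```

The paint can's lid is centred at about px (485, 221) and the hook tip at (450, 210), so it is clear of the hook lane by more than 30 mm. The arm call was refused, probably because its last row had no turn.

Call:
arm_command(deltas=[{"xyz":[0.03,-0.05,0],"turn":[0.1,0,0]},{"xyz":[0.03,-0.05,0],"turn":[0.1,0,0]},{"xyz":[0,0,0],"turn":[0,0,0]}], gripper=0, force=30)

```text
clock: 0.78
eef_pos: [200.0, 429.1, 216.4]
eef_rot: [2.947, -0.05, 2.887]
wrist_force: [0.5, 0.0, 1.0]
finger_gap: 94.0
```

```bash
python3 -c "
from h import *
s=read_state();print({k:np.round(s[k],3) for k in ['clock','joints','eef_pos','eef_rot','wrist_force']})"
```

```text
{'clock': np.float64(0.775), 'joints': array([ 0.998,  0.026,  1.852,  0.121,  1.096, -0.36 ]), 'eef_pos': array([199.994, 429.086, 216.397]), 'eef_rot': array([ 2.947, -0.05 ,  2.887]), 'wrist_force': array([0.512, 0.003, 1.034])}
```

```bash
cat >> h.py <<'E'
def to(pos,Rt,n=None):
    s=read_state();d=(np.array(pos)-s["eef_pos"])/1000
    rv=(Rt*R.from_euler("xyz",s["eef_rot"]).inv()).as_rotvec()
    print("from",np.round(s["eef_pos"],1),np.round(s["eef_rot"],3),"gap",round(s["finger_gap"],1),"F",np.round(s["wrist_force"],1),"j",np.round(s["joints"],2),"t",s["clock"])
    k=n or int(max(np.linalg.norm(d)/.055,np.linalg.norm(rv)/.16))+1
    print("total",d.round(4),rv.round(3),"rows",k,"each",(d/k).round(4),(rv/k).round(4))
def ori(yaw,tilt=0,ax=None):
    a=np.array([np.sin(yaw),-np.cos(yaw),0]) if ax is None else np.array(ax)  # tool y when pointing down
    return R.from_rotvec(a*tilt)*R.from_euler("xyz",[np.pi,0,yaw])
E
python3 - <<'E'
from h import *
Rt=ori(1.608,-.6); print(Rt.as_matrix().round(3))
to([485,32,120],Rt)
E
```

```text
[[-0.031  0.999  0.021]
 [ 0.825  0.037 -0.564]
 [-0.565  0.    -0.825]]
from [200.  429.1 216.4] [ 2.947 -0.05   2.887] gap 94.0 F [0.5 0.  1. ] j [ 1.    0.03  1.85  0.12  1.1  -0.36] t 0.775
total [ 0.285  -0.3971 -0.0964] [-0.672 -0.277 -1.281] rows 10 each [ 0.0285 -0.0397 -0.0096] [-0.0672 -0.0277 -0.1281]
```

Call:
arm_command(deltas=[{"xyz":[0.0285,-0.0397,-0.0096],"turn":[-0.0672,-0.0277,-0.1281]},{"xyz":[0.0285,-0.0397,-0.0096],"turn":[-0.0672,-0.0277,-0.1281]},{"xyz":[0.0285,-0.0397,-0.0096],"turn":[-0.0672,-0.0277,-0.1281]},{"xyz":[0.0285,-0.0397,-0.0096],"turn":[-0.0672,-0.0277,-0.1281]},{"xyz":[0.0285,-0.0397,-0.0096],"turn":[-0.0672,-0.0277,-0.1281]},{"xyz":[0.0285,-0.0397,-0.0096],"turn":[-0.0672,-0.0277,-0.1281]},{"xyz":[0.0285,-0.0397,-0.0096],"turn":[-0.0672,-0.0277,-0.1281]},{"xyz":[0.0285,-0.0397,-0.0096],"turn":[-0.0672,-0.0277,-0.1281]},{"xyz":[0.0285,-0.0397,-0.0096],"turn":[-0.0672,-0.0277,-0.1281]},{"xyz":[0.0285,-0.0397,-0.0096],"turn":[-0.0672,-0.0277,-0.1281]},{"xyz":[0,0,0],"turn":[0,0,0]},{"xyz":[0,0,0],"turn":[0,0,0]}])

```text
clock: 2.28
eef_pos: [483.7, 36.1, 120.4]
eef_rot: [-3.137, 0.599, 1.615]
wrist_force: [-0.4, 0.6, 0.3]
finger_gap: 93.8
```

Run:
```python
from h import *
Rt=ori(1.608,-.6)
to([485,-37.5,18.5],Rt)
s=read_state();c=camera("wrist");cv2.imwrite("pics/w1.png",c["color"][:,:,::-1])
print(proj(c,[482.4,40,29],s),proj(c,[486,-58,46],s))
```

```text
from [483.7  36.1 120.4] [-3.137  0.599  1.615] gap 93.8 F [-0.4  0.6  0.3] j [ 0.29  0.38  1.77 -0.62  1.23  0.53] t 2.275
total [ 0.0013 -0.0736 -0.1019] [-0.001 -0.003 -0.004] rows 3 each [ 0.0004 -0.0245 -0.034 ] [-0.0003 -0.0012 -0.0014]
[320.60985326 172.01772361] [320.26933931 278.73805112]
```

View pics/w1.png

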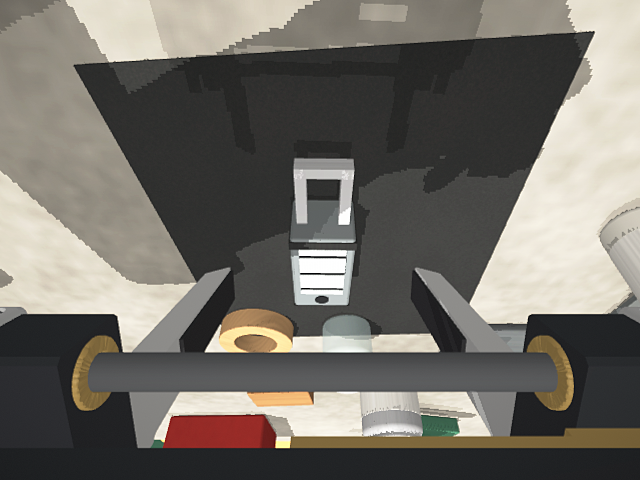

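The wrist view shows the loop bar at (323, 172), against a predicted (321, 172), so the measurement holds. I'll approach along the tool axis.

Call:
arm_command(deltas=[{"xyz":[0.0005,-0.0184,-0.0255],"turn":[0,-0.0007,-0.001]},{"xyz":[0.0005,-0.0184,-0.0255],"turn":[0,-0.0007,-0.001]},{"xyz":[0.0005,-0.0184,-0.0255],"turn":[0,-0.0007,-0.001]},{"xyz":[0,-0.0184,-0.0254],"turn":[0,-0.0007,-0.001]},{"xyz":[0,0,0],"turn":[0,0,0]},{"xyz":[0,0,0],"turn":[0,0,0]}])

```text
clock: 3.08
eef_pos: [485.7, -37.3, 19.8]
eef_rot: [3.14, 0.599, 1.607]
wrist_force: [-0.0, 0.1, 0.5]
finger_gap: 94.0
```

Call:
arm_command(deltas=[{"xyz":[0,0,0],"turn":[0,0,0]},{"xyz":[0,0,0],"turn":[0,0,0]},{"xyz":[0,0,0],"turn":[0,0,0]},{"xyz":[0,0,0],"turn":[0,0,0]},{"xyz":[0,0,0],"turn":[0,0,0]},{"xyz":[0,0,0],"turn":[0,0,0]}], gripper=1, force=40)

```text
clock: 3.82
eef_pos: [485.2, -38.3, 18.6]
eef_rot: [-3.141, 0.6, 1.607]
wrist_force: [0.6, 0.6, 0.4]
finger_gap: 49.9
```

Run:
```python
from h import *
to([485,-37.5,18.5],ori(1.608,-.6))
```

```text
from [485.2 -38.3  18.6] [-3.141  0.6    1.607] gap 49.9 F [0.6 0.6 0.4] j [ 0.15  0.53  1.86 -0.74  0.98  0.61] t 3.825
total [-0.0002  0.0008 -0.0001] [-0.    -0.     0.001] rows 1 each [-0.0002  0.0008 -0.0001] [-0.0005 -0.0003  0.0011]
```

Call:
arm_command(deltas=[{"xyz":[0,0.005,0.03],"turn":[0,0,0]},{"xyz":[0,0.005,0.04],"turn":[0,0,0]},{"xyz":[0,0.005,0.04],"turn":[0.157,0.0058,0]},{"xyz":[0,0.01,0],"turn":[0.157,0.0058,0]},{"xyz":[0,0.01,0],"turn":[0.157,0.0058,0]},{"xyz":[0,0.01,0],"turn":[0.157,0.0058,0]},{"xyz":[0,0.01,0],"turn":[0.157,0.0058,0]},{"xyz":[0,0.01,0],"turn":[0.157,0.0058,0]},{"xyz":[0,0.01,0],"turn":[0.157,0.0058,0]},{"xyz":[0,0,0],"turn":[0.157,0.0058,0]},{"xyz":[0,0,0],"turn":[0.157,0.0058,0]},{"xyz":[0,0,0],"turn":[0.157,0.0058,0]}])

```text
clock: 5.32
eef_pos: [485.1, 36.2, 128.4]
eef_rot: [-3.141, -0.976, 1.607]
wrist_force: [-0.3, -0.1, -4.2]
finger_gap: 49.9
```

Call:
arm_command(deltas=[{"xyz":[0,0,0],"turn":[0,0,0]},{"xyz":[0,0,0],"turn":[0,0,0]}])

```text
clock: 5.58
eef_pos: [485.2, 36.7, 128.5]
eef_rot: [-3.14, -0.968, 1.607]
wrist_force: [-0.5, -0.6, -3.9]
finger_gap: 49.7
```

Run:
```python
from h import *
to([485,35,78],ori(1.608,-.6+np.pi/2))
t=camera("top");s=camera("side");crop(t,270,210,390,300,6,"t2.png");crop(s,160,170,380,340,3,"s2.png")
```

```text
from [485.2  36.7 128.5] [-3.14  -0.968  1.607] gap 49.7 F [-0.5 -0.6 -3.9] j [-0.41  0.5   1.76  0.84  1.49 -0.8 ] t 5.575
total [-0.0002 -0.0017 -0.0505] [ 0.003 -0.001 -0.001] rows 1 each [-0.0002 -0.0017 -0.0505] [ 0.0028 -0.0009 -0.0005]
```

View pics/s2.png

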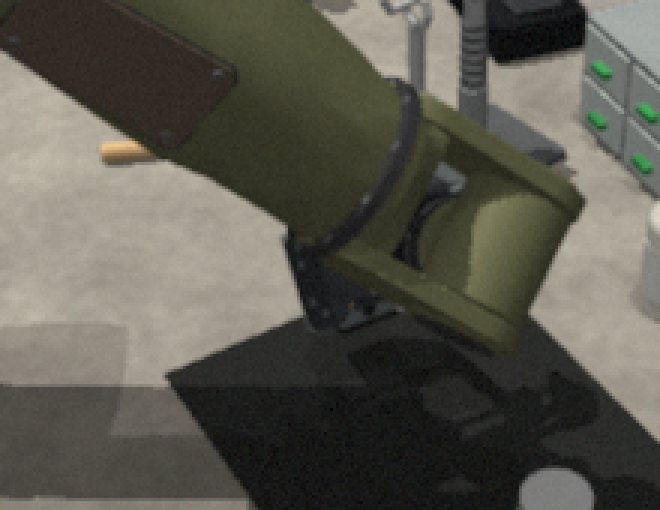

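Call:
arm_command(deltas=[{"xyz":[0,0,-0.02],"turn":[0,0,0]},{"xyz":[0,0,-0.02],"turn":[0,0,0]},{"xyz":[0,0,-0.01],"turn":[0.003,0,0]},{"xyz":[0,0,-0.003],"turn":[0,0,0]},{"xyz":[0,0,0],"turn":[0,0,0]},{"xyz":[0,0,0],"turn":[0,0,0]}])

```text
clock: 6.42
eef_pos: [485.3, 36.5, 75.9]
eef_rot: [-3.141, -0.974, 1.608]
wrist_force: [0.4, -0.1, -4.1]
finger_gap: 49.6
```

Call:
arm_command(deltas=[{"xyz":[0,0,-0.002],"turn":[0,0,0]},{"xyz":[0,0,0],"turn":[0,0,0]}])

```text
clock: 6.68
eef_pos: [485.1, 36.6, 73.6]
eef_rot: [-3.14, -0.974, 1.607]
wrist_force: [-0.7, -0.6, -3.4]
finger_gap: 49.7
```

Call:
arm_command(deltas=[{"xyz":[0,0,-0.002],"turn":[0,0,0]},{"xyz":[0,0,0],"turn":[0,0,0]}])

```text
clock: 6.92
eef_pos: [485.4, 36.6, 72.2]
eef_rot: [3.141, -0.975, 1.608]
wrist_force: [-0.2, -0.8, 4.7]
finger_gap: 50.1
```

Call:
arm_command(deltas=[{"xyz":[0,0,0.001],"turn":[0,0,0]},{"xyz":[0,0,0],"turn":[0,0,0]},{"xyz":[0,0,0],"turn":[0,0,0]},{"xyz":[0,0,0],"turn":[0,0,0]},{"xyz":[0,0,0],"turn":[0,0,0]}], gripper=0)

```text
clock: 7.55
eef_pos: [485.1, 36.6, 72.5]
eef_rot: [-3.14, -0.974, 1.607]
wrist_force: [0.2, -0.6, 0.4]
finger_gap: 93.2
```

Call:
arm_command(deltas=[{"xyz":[0,-0.025,0.017],"turn":[0,0,0]},{"xyz":[0,-0.033,0.023],"turn":[0,0,0]},{"xyz":[0,-0.033,0.023],"turn":[0,0,0]},{"xyz":[0,-0.033,0.023],"turn":[0,0,0]},{"xyz":[0,-0.01,0.04],"turn":[0,0,0]},{"xyz":[0,0,0.05],"turn":[0,0,0]},{"xyz":[0,0,0],"turn":[0,0,0]}])

```text
clock: 8.43
eef_pos: [485.7, -97.9, 251.4]
eef_rot: [3.134, -0.971, 1.614]
wrist_force: [0.8, -1.0, -0.5]
finger_gap: 94.0
```

Run:
```python
from h import *
to([485,35,78],ori(1.608))
t=camera("top");s=camera("side");cv2.imwrite("pics/t3.png",t["color"][:,:,::-1]);cv2.imwrite("pics/s3.png",s["color"][:,:,::-1])
s=read_state();c=camera("wrist");cv2.imwrite("pics/w3.png",c["color"][:,:,::-1])
```

```text
from [485.7 -97.9 251.4] [ 3.134 -0.971  1.614] gap 94.0 F [ 0.8 -1.  -0.5] j [-0.63  0.45  1.51  0.74  1.83 -0.72] t 8.425
total [-0.0007  0.1329 -0.1734] [-0.97  -0.032 -0.002] rows 7 each [-0.0001  0.019  -0.0248] [-0.1386 -0.0046 -0.0003]
```

View pics/w3.png

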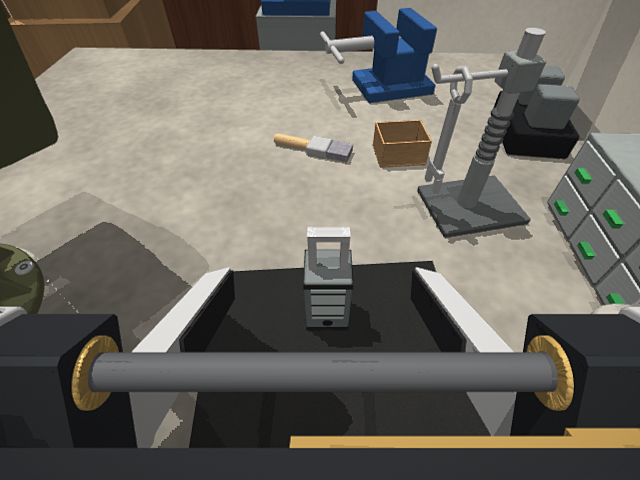

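View pics/t3.png

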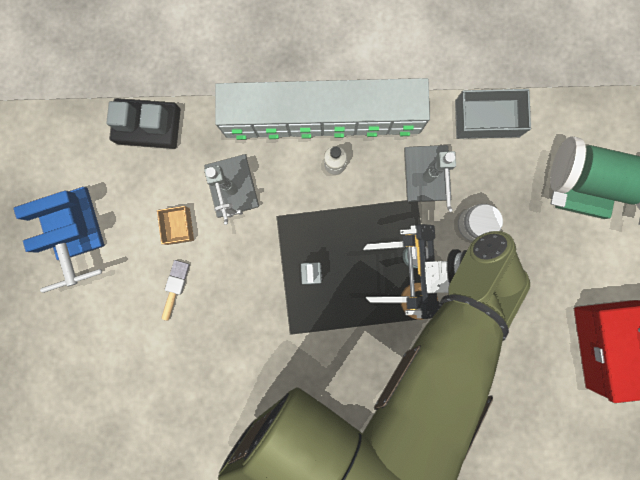

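The lamp stands upright: it appears at px (328, 275) in the wrist view and (312, 272) from above. Next I'll measure the loop in the top view and the wrist view.

Run:
```python
from h import *
t=camera("top");crop(t,290,250,340,295,12,"t4.png")
s=read_state();c=camera("wrist");crop(c,290,210,370,340,5,"w4.png")
```

```text
(no output)
```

View pics/t4.png

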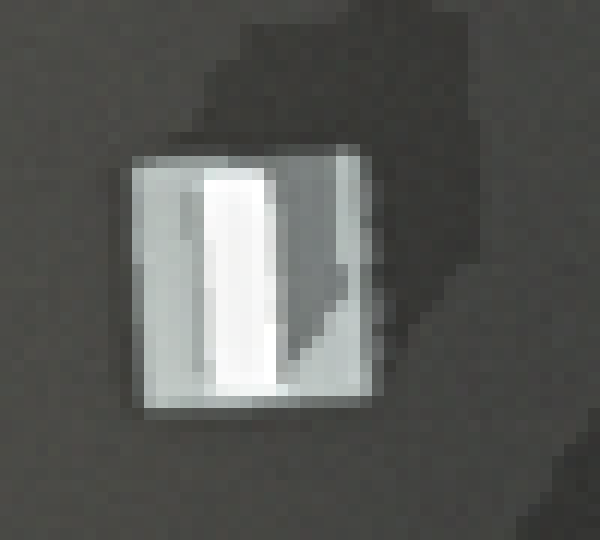

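View pics/w4.png

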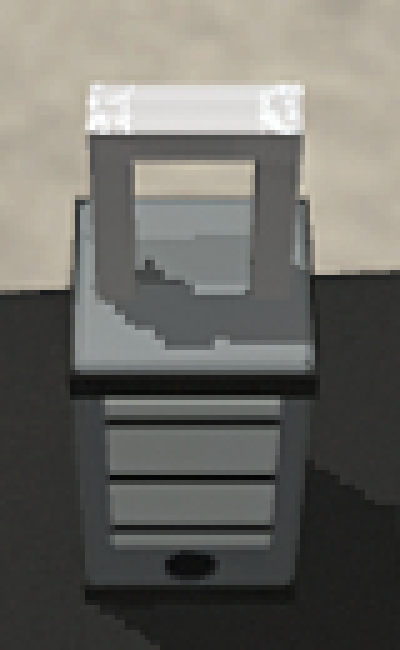

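Run:
```python
from h import *
t=camera("top");s=read_state();c=camera("wrist")
print(onz(t,(309.7,273.0),152),onz(t,(310.5,272.9),100), two(ray(t,(309.7,273.0)),ray(c,(328.7,231.1),s)))
to([487,0,300],ori(1.608))
```

```text
[484.48180937  32.72504317 152.        ] [484.05742398  32.80972978 100.        ] (array([485.20514587,  32.72477508, 152.0253054 ]), np.float64(1.445954996908388))
from [485.  -97.2 247.7] [-3.138 -0.976  1.605] gap 93.8 F [ 0.9  0.3 -0.1] j [-0.63  0.45  1.51  0.74  1.83 -0.72] t 8.775
total [0.002  0.0972 0.0523] [-0.975 -0.038  0.001] rows 7 each [0.0003 0.0139 0.0075] [-1.393e-01 -5.500e-03  1.000e-04]
```

Call:
arm_command(deltas=[{"xyz":[0,0.0,0.02],"turn":[-0.1393,-0.0055,0]},{"xyz":[0,0.02,0.02],"turn":[-0.1393,-0.0055,0]},{"xyz":[0,0.02,0.01],"turn":[-0.1393,-0.0055,0]},{"xyz":[0,0.03,0],"turn":[-0.1393,-0.0055,0]},{"xyz":[0,0.03,0],"turn":[-0.1393,-0.0055,0]},{"xyz":[0,0.03,-0.02],"turn":[-0.1393,-0.0055,0]},{"xyz":[0,0,-0.02],"turn":[-0.1393,-0.0055,0]},{"xyz":[0,0,0],"turn":[0,0,0]},{"xyz":[0,0,0],"turn":[0,0,0]}])

```text
clock: 9.9
eef_pos: [485.3, 32.5, 258.8]
eef_rot: [3.141, -0.001, 1.608]
wrist_force: [0.9, -0.1, -1.0]
finger_gap: 94.2
```

Run:
```python
from h import *
to([485,32.7,130],ori(1.608))
s=read_state();c=camera("wrist");cv2.imwrite("pics/w5.png",c["color"][:,:,::-1]);print(proj(c,[485,32.7,152],s))
```

```text
from [485.3  32.5 258.8] [ 3.141e+00 -1.000e-03  1.608e+00] gap 94.2 F [ 0.9 -0.1 -1. ] j [-0.01  0.12  1.63  0.    1.38 -0.05] t 9.9
total [-0.0003  0.0002 -0.1288] [-0.001  0.001 -0.   ] rows 3 each [-0.0001  0.0001 -0.0429] [-0.0003  0.0003 -0.0001]
[321.51047833 239.33143448]
```

View pics/w5.png

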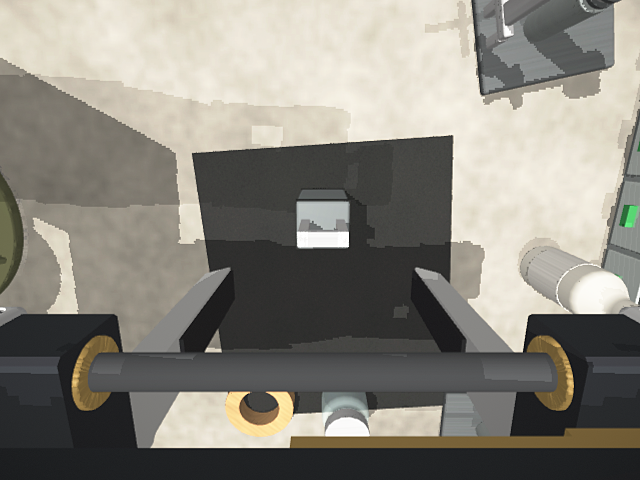

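The bar is at (323, 240), against a predicted (321.5, 239), so the tool is aligned. I'll go down and grip.

Call:
arm_command(deltas=[{"xyz":[0,0,-0.035],"turn":[0,0,0]},{"xyz":[0,0,-0.035],"turn":[0,0,0]},{"xyz":[0,0,-0.03],"turn":[0,0,0]},{"xyz":[0,0,-0.02],"turn":[0,0,0]},{"xyz":[0,0,-0.009],"turn":[0,0,0]},{"xyz":[0,0,0],"turn":[0,0,0]},{"xyz":[0,0,0],"turn":[0,0,0]}])

```text
clock: 10.82
eef_pos: [485.6, 32.4, 130.5]
eef_rot: [3.139, 0.001, 1.608]
wrist_force: [0.2, 0.2, -0.9]
finger_gap: 94.1
```

Call:
arm_command(deltas=[{"xyz":[0,0,0],"turn":[0,0,0]},{"xyz":[0,0,0],"turn":[0,0,0]},{"xyz":[0,0,0],"turn":[0,0,0]},{"xyz":[0,0,0],"turn":[0,0,0]},{"xyz":[0,0,0],"turn":[0,0,0]},{"xyz":[0,0,0],"turn":[0,0,0]},{"xyz":[0,0,0],"turn":[0,0,0]}], gripper=1, force=40)

```text
clock: 11.7
eef_pos: [485.1, 32.6, 129.5]
eef_rot: [3.14, 0.001, 1.609]
wrist_force: [-0.4, 0.3, -0.9]
finger_gap: 39.8
```

Run:
```python
from h import *
to([580,-267,239],ori(0.035))
```

```text
from [485.1  32.6 129.5] [3.140e+00 1.000e-03 1.609e+00] gap 39.8 F [-0.4  0.3 -0.9] j [-0.01  0.25  1.8  -0.    1.09 -0.04] t 11.7
total [ 0.0949 -0.2996  0.1095] [ 0.002 -0.    -1.574] rows 10 each [ 0.0095 -0.03    0.0109] [ 0.0002 -0.     -0.1574]
```

Call:
arm_command(deltas=[{"xyz":[0,0,0.02],"turn":[0,0,0]},{"xyz":[0,0,0.045],"turn":[0,0,0]},{"xyz":[0,-0.02,0.04],"turn":[0,0,-0.1574]},{"xyz":[0.01,-0.03,0.002],"turn":[0,0,-0.1574]},{"xyz":[0.01,-0.035,0],"turn":[0,0,-0.1574]},{"xyz":[0.01,-0.035,0],"turn":[0,0,-0.1574]},{"xyz":[0.01,-0.035,0],"turn":[0,0,-0.1574]},{"xyz":[0.01,-0.035,0],"turn":[0,0,-0.1574]},{"xyz":[0.01,-0.035,0],"turn":[0,0,-0.1574]},{"xyz":[0.01,-0.035,0],"turn":[0,0,-0.1574]},{"xyz":[0.01,-0.025,0],"turn":[0,0,-0.1574]},{"xyz":[0.01,-0.015,0],"turn":[0,0,-0.1574]}])

```text
clock: 13.2
eef_pos: [575.0, -268.5, 235.5]
eef_rot: [3.141, 0.003, 0.028]
wrist_force: [0.0, -0.4, -3.7]
finger_gap: 39.6
```

Call:
arm_command(deltas=[{"xyz":[0,0,0],"turn":[0,0,0]},{"xyz":[0,0,0],"turn":[0,0,0]},{"xyz":[0,0,0],"turn":[0,0,0]}])

```text
clock: 13.58
eef_pos: [575.0, -266.7, 236.6]
eef_rot: [3.14, 0.001, 0.037]
wrist_force: [-0.4, 0.3, -4.1]
finger_gap: 40.0
```

Run:
```python
from h import *
to([575,-267.5,237],ori(0.035))
t=camera("top");s=camera("side");crop(t,390,130,520,240,6,"t6.png");crop(s,330,230,480,360,5,"s6.png")
s=read_state();c=camera("wrist");cv2.imwrite("pics/w6.png",c["color"][:,:,::-1])
```

```text
from [ 575.  -266.7  236.6] [3.14e+00 1.00e-03 3.70e-02] gap 40.0 F [-0.4  0.3 -4.1] j [-0.49  0.48  1.23 -0.    1.43  1.04] t 13.575
total [ 0.     -0.0008  0.0004] [ 0.001 -0.001 -0.002] rows 1 each [ 0.     -0.0008  0.0004] [ 0.0012 -0.0014 -0.0017]
```

View pics/t6.png

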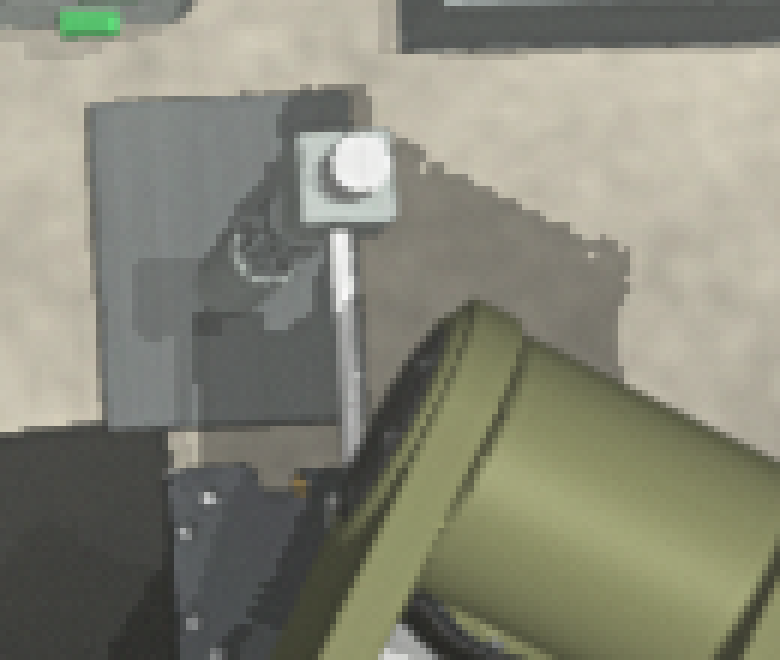

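View pics/s6.png

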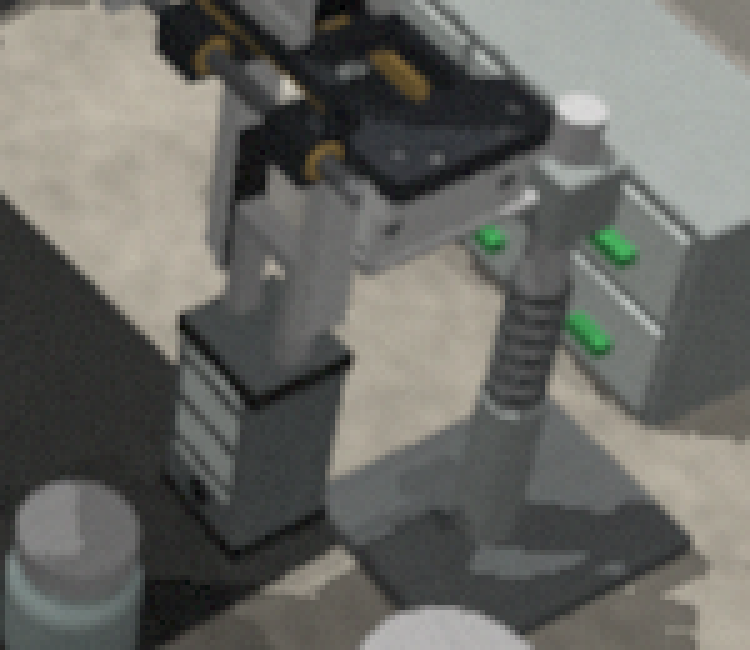

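View pics/w6.png

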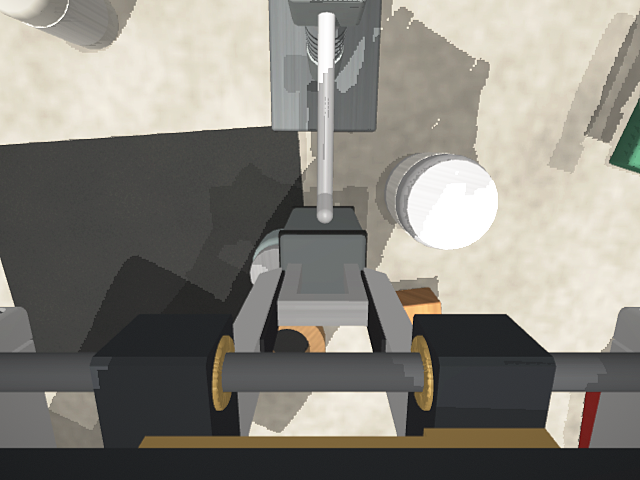

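Run:
```python
from h import *
S=camera("side")
for p in [(612,-355,322),(612,-179,322),(538,-355,322),(575,-287,244),(612,-355,340),(720,-263,260)]: print(p,((proj(S,p)-[330,230])*5).round(0))
s=read_state();c=camera("wrist")
print("rod",onz(c,(327,20),224,s).round(1),onz(c,(324.5,190),224,s).round(1),"tip",onz(c,(324.5,212),236,s).round(1), "loopc",onz(c,(323,285),259,s).round(1))
```

```text
(612, -355, 322) [537. 213.]
(612, -179, 322) [245. -64.]
(538, -355, 322) [358. 284.]
(575, -287, 244) [304. 288.]
(612, -355, 340) [547. 173.]
(720, -263, 260) [576. 102.]
rod [ 701.  -264.3  224. ] [ 625.  -266.1  224. ] tip [ 616.  -266.3  236. ] loopc [ 588.3 -266.5  259. ]
```

The wrist view shows the rod running from (327, 20) to its tip at (324.5, 215), in line with the loop centre at about (323, 285). Measured y is −266.1 for the rod and −266.5 for the loop. I'll slide it over the tip.

Call:
arm_command(deltas=[{"xyz":[0.01,0,0],"turn":[0,0,0]},{"xyz":[0.012,0,0],"turn":[0,0,0]},{"xyz":[0.013,0,0],"turn":[0,0,0]},{"xyz":[0.013,0.001,0],"turn":[0,0,0]},{"xyz":[0.013,0,0],"turn":[0,0,0]},{"xyz":[0.01,0,0],"turn":[0,0,0]},{"xyz":[0.003,0,0],"turn":[0,0,0]},{"xyz":[0,0,0],"turn":[0,0,0]},{"xyz":[0,0,0],"turn":[0,0,0]}])

```text
clock: 14.95
eef_pos: [649.0, -266.4, 236.6]
eef_rot: [3.14, 0.001, 0.034]
wrist_force: [0.1, -0.3, -5.1]
finger_gap: 40.0
```

Run:
```python
from h import *
to([650,-265.6,236],ori(0.035))
S=camera("side");crop(S,350,220,480,340,6,"s7.png")
c=camera("wrist");cv2.imwrite("pics/w7.png",c["color"][:,:,::-1])
```

```text
from [ 649.  -266.4  236.6] [3.14e+00 1.00e-03 3.40e-02] gap 40.0 F [ 0.1 -0.3 -5.1] j [-0.44  0.65  0.97 -0.    1.52  1.1 ] t 14.95
total [ 0.001   0.0008 -0.0006] [ 0.001 -0.001  0.001] rows 1 each [ 0.001   0.0008 -0.0006] [ 0.0013 -0.0014  0.0006]
```

View pics/s7.png

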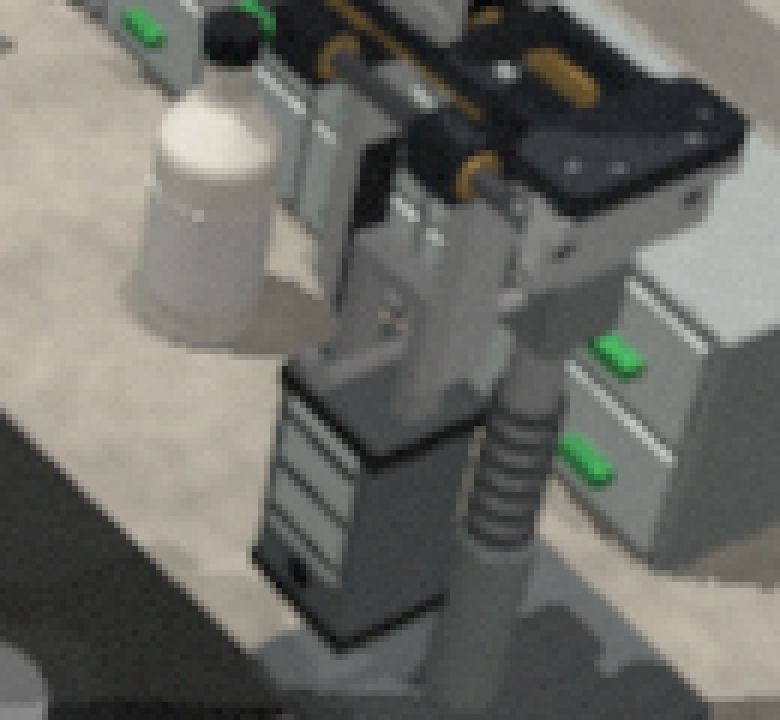

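View pics/w7.png

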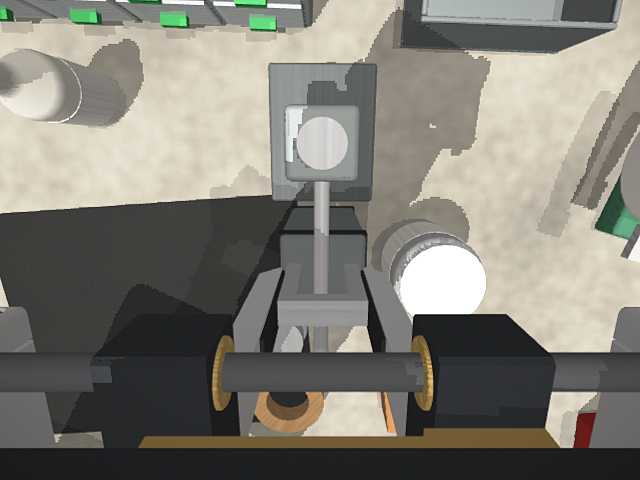

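The rod passes through the loop opening at px (321, 300), with the loop centre at 323. I'll lower onto the hook.

Call:
arm_command(deltas=[{"xyz":[0,0,-0.008],"turn":[0,0,0]},{"xyz":[0,0,-0.008],"turn":[0,0,0]},{"xyz":[0,0,-0.006],"turn":[0,0,0]},{"xyz":[0,0,-0.002],"turn":[0,0,0]},{"xyz":[0,0,0],"turn":[0,0,0]},{"xyz":[0,0,0],"turn":[0,0,0]}])

```text
clock: 15.8
eef_pos: [649.2, -266.4, 212.9]
eef_rot: [3.14, 0.001, 0.034]
wrist_force: [0.1, 0.6, -4.1]
finger_gap: 39.9
```

Call:
arm_command(deltas=[{"xyz":[0,0,-0.005],"turn":[0,0,0]},{"xyz":[0,0,0],"turn":[0,0,0]},{"xyz":[0,0,0],"turn":[0,0,0]}])

```text
clock: 16.18
eef_pos: [649.1, -266.4, 207.7]
eef_rot: [3.14, 0.001, 0.034]
wrist_force: [0.4, 0.4, -2.7]
finger_gap: 39.6
```

Call:
arm_command(deltas=[{"xyz":[0,0,-0.005],"turn":[0,0,0]},{"xyz":[0,0,0],"turn":[0,0,0]},{"xyz":[0,0,0],"turn":[0,0,0]}])

```text
clock: 16.55
eef_pos: [649.2, -266.4, 202.9]
eef_rot: [3.14, 0.001, 0.034]
wrist_force: [0.2, 0.7, 0.3]
finger_gap: 39.9
```

Run:
```python
from h import *
to([650,-265.6,190],ori(0.035))
S=camera("side");crop(S,350,220,480,340,6,"s8.png")
```

```text
from [ 649.2 -266.4  202.9] [3.14e+00 1.00e-03 3.40e-02] gap 39.9 F [0.2 0.7 0.3] j [-0.44  0.66  1.02 -0.    1.45  1.1 ] t 16.55
total [ 0.0008  0.0008 -0.0129] [ 0.002 -0.001  0.001] rows 1 each [ 0.0008  0.0008 -0.0129] [ 0.0016 -0.0009  0.0006]
```

View pics/s8.png

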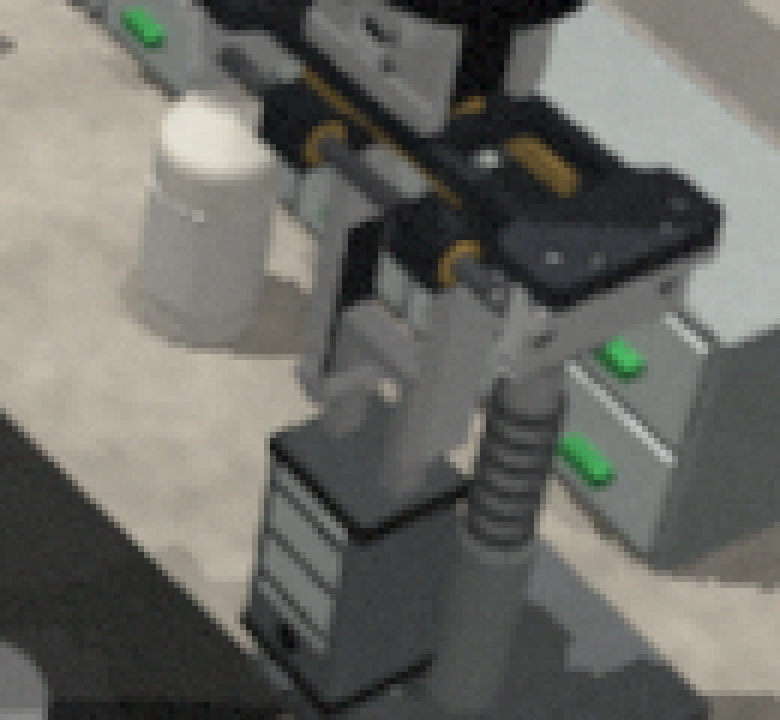

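Call:
arm_command(deltas=[{"xyz":[0,0,-0.004],"turn":[0,0,0]},{"xyz":[0,0,-0.004],"turn":[0,0,0]},{"xyz":[0,0,0],"turn":[0,0,0]},{"xyz":[0,0,0],"turn":[0,0,0]}])

```text
clock: 17.1
eef_pos: [649.2, -266.4, 195.0]
eef_rot: [3.14, 0.001, 0.034]
wrist_force: [0.5, 0.9, 4.3]
finger_gap: 40.1
```

Call:
arm_command(deltas=[{"xyz":[0,0,-0.003],"turn":[0,0,0]},{"xyz":[0,0,-0.003],"turn":[0,0,0]},{"xyz":[0,0,0],"turn":[0,0,0]},{"xyz":[0,0,0],"turn":[0,0,0]},{"xyz":[0,0,0],"turn":[0,0,0]},{"xyz":[0,0,0],"turn":[0,0,0]},{"xyz":[0,0,0],"turn":[0,0,0]},{"xyz":[0,0,0],"turn":[0,0,0]}])

```text
clock: 18.1
eef_pos: [649.3, -266.5, 189.5]
eef_rot: [3.14, 0.0, 0.034]
wrist_force: [-1.9, 0.5, 7.2]
finger_gap: 39.4
```

Run:
```python
from h import *
to([650,-265.6,203],ori(0.035))
S=camera("side");crop(S,350,220,480,340,6,"s9.png")
c=camera("wrist");cv2.imwrite("pics/w9.png",c["color"][:,:,::-1])
s=read_state();print([read_state()["wrist_force"].round(1) for i in range(2)])
```

```text
from [ 649.3 -266.5  189.5] [3.14  0.    0.034] gap 39.4 F [-1.9  0.5  7.2] j [-0.44  0.67  1.04 -0.    1.43  1.1 ] t 18.1
total [0.0007 0.0009 0.0135] [ 0.002 -0.     0.001] rows 1 each [0.0007 0.0009 0.0135] [ 0.0019 -0.0002  0.0006]
[array([-0.8, -0.2,  8.1]), array([-0.8, -0.2,  8.1])]
```

View pics/s9.png

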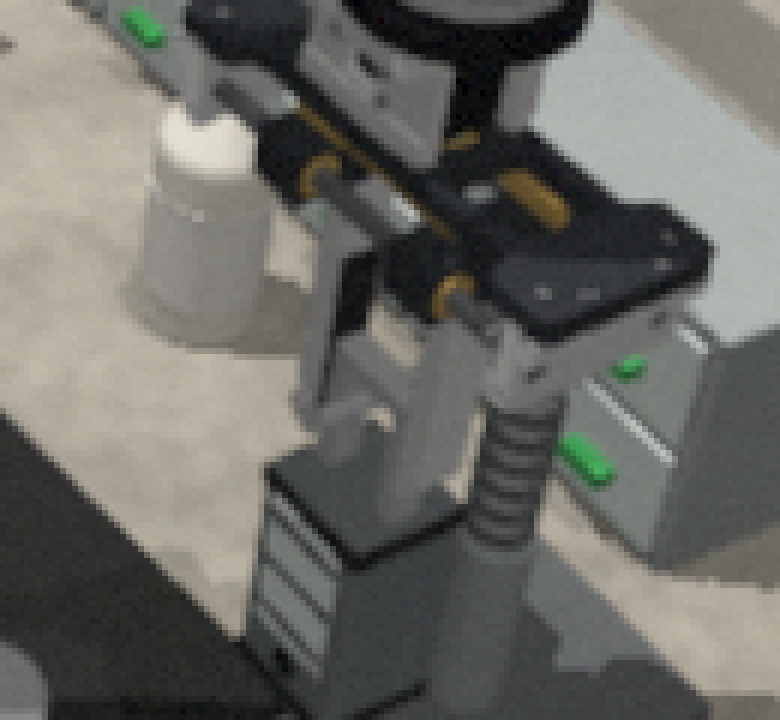

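View pics/w9.png

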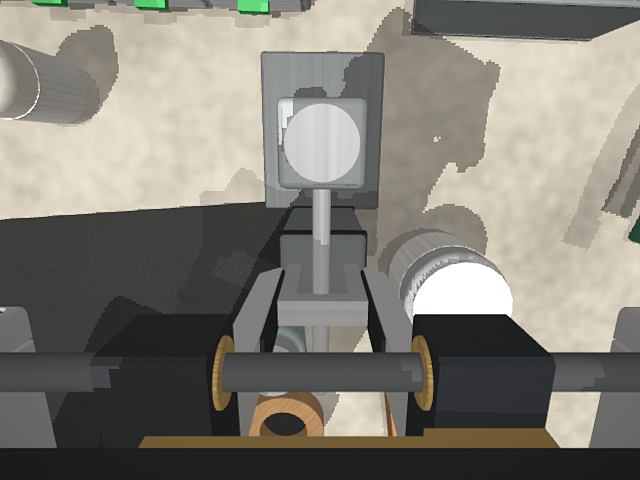

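Call:
arm_command(deltas=[{"xyz":[0,0,0.003],"turn":[0,0,0]},{"xyz":[0,0,0.004],"turn":[0,0,0]},{"xyz":[0,0,0.004],"turn":[0,0,0]},{"xyz":[0,0,0.002],"turn":[0,0,0]},{"xyz":[0,0,0.001],"turn":[0,0,0]},{"xyz":[0,0,0],"turn":[0,0,0]},{"xyz":[0,0,0],"turn":[0,0,0]},{"xyz":[0,0,0],"turn":[0,0,0]}])

```text
clock: 19.2
eef_pos: [649.2, -266.4, 202.4]
eef_rot: [3.14, 0.001, 0.034]
wrist_force: [2.3, 0.5, 1.0]
finger_gap: 39.8
```

Run:
```python
from h import *
to([649.3,-266.5,203.5],ori(0.035))
```

```text
from [ 649.2 -266.4  202.4] [3.14e+00 1.00e-03 3.40e-02] gap 39.8 F [2.3 0.5 1. ] j [-0.44  0.66  1.02 -0.    1.45  1.1 ] t 19.2
total [ 0.0001 -0.0001  0.0011] [ 0.001 -0.001  0.001] rows 1 each [ 0.0001 -0.0001  0.0011] [ 0.0013 -0.0014  0.0005]
```

Call:
arm_command(deltas=[{"xyz":[0,0,0.0015],"turn":[0,0,0]},{"xyz":[0,0,0],"turn":[0,0,0]},{"xyz":[0,0,0],"turn":[0,0,0]}])

```text
clock: 19.58
eef_pos: [649.1, -266.3, 204.0]
eef_rot: [3.14, 0.002, 0.034]
wrist_force: [1.7, -0.7, 0.4]
finger_gap: 39.5
```

Call:
arm_command(deltas=[{"xyz":[0,0,0],"turn":[0,0,0]},{"xyz":[0,0,0],"turn":[0,0,0]},{"xyz":[0,0,0],"turn":[0,0,0]},{"xyz":[0,0,0],"turn":[0,0,0]},{"xyz":[0,0,0],"turn":[0,0,0]},{"xyz":[0,0,0],"turn":[0,0,0]}], gripper=0)

```text
clock: 20.32
eef_pos: [649.1, -266.4, 204.1]
eef_rot: [3.14, 0.001, 0.034]
wrist_force: [0.4, -0.3, -0.3]
finger_gap: 93.0
```

Run:
```python
from h import *
to([649.3,-266.5,330],ori(0.035))
S=camera("side");crop(S,350,220,480,340,6,"s10.png")
c=camera("wrist");cv2.imwrite("pics/w10.png",c["color"][:,:,::-1])
```

```text
from [ 649.1 -266.4  204.1] [3.14e+00 1.00e-03 3.40e-02] gap 93.0 F [ 0.4 -0.3 -0.3] j [-0.44  0.66  1.02 -0.    1.46  1.1 ] t 20.325
total [ 2.000e-04 -1.000e-04  1.259e-01] [ 0.001 -0.001  0.001] rows 3 each [ 0.0001 -0.      0.042 ] [ 0.0004 -0.0004  0.0002]
```

View pics/s10.png

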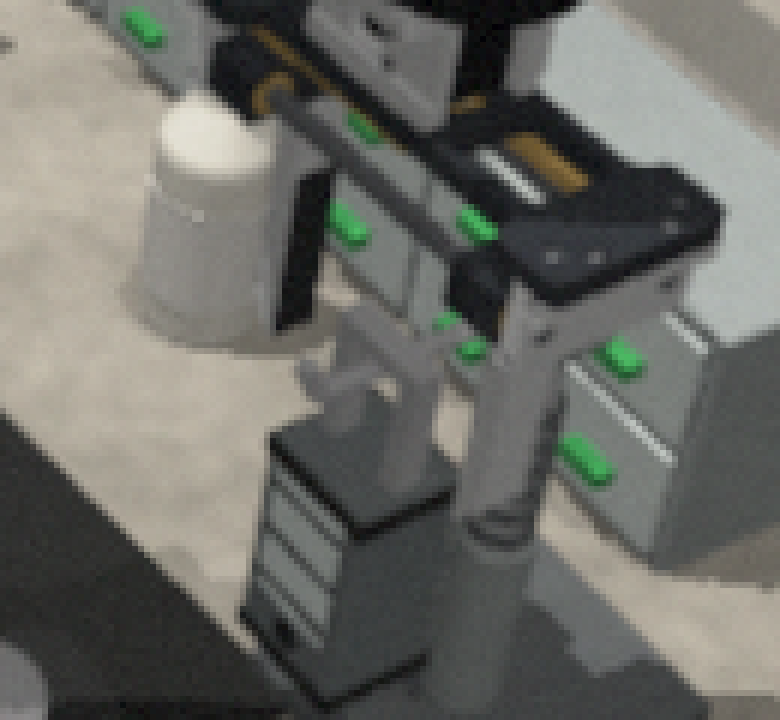

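View pics/w10.png

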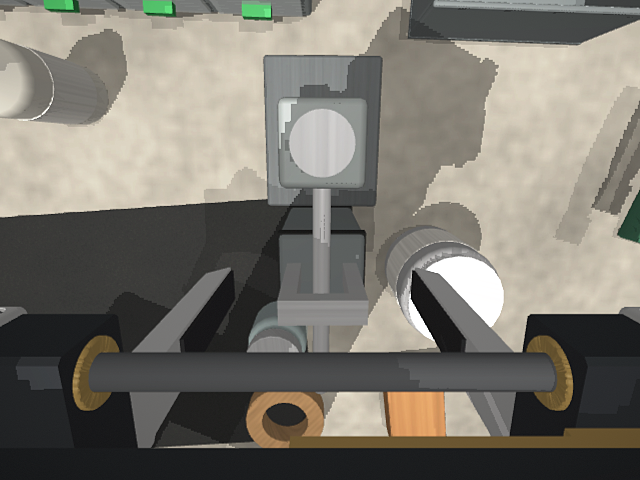

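The lamp hangs on the rod, with its bar at px (322, 312) and the open fingers clear on both sides. I'll retreat straight up.

Call:
arm_command(deltas=[{"xyz":[0,0,0.015],"turn":[0,0,0]},{"xyz":[0,0,0.03],"turn":[0,0,0]},{"xyz":[0,0,0.04],"turn":[0,0,0]},{"xyz":[0,0,0.04],"turn":[0,0,0]},{"xyz":[-0.02,0.01,0.02],"turn":[0,0,0]},{"xyz":[-0.05,0.02,0],"turn":[0,0,0]},{"xyz":[-0.05,0.03,0],"turn":[0,0,0]},{"xyz":[-0.05,0.03,0],"turn":[0,0,0]},{"xyz":[0,0,0],"turn":[0,0,0]},{"xyz":[0,0,0],"turn":[0,0,0]},{"xyz":[0,0,0],"turn":[0,0,0]}])

```text
clock: 21.8
eef_pos: [480.0, -176.9, 349.1]
eef_rot: [3.14, 0.001, 0.034]
wrist_force: [0.4, -0.1, -0.0]
finger_gap: 94.1
```

Run:
```python
from h import *
s=read_state();print(s["clock"],s["eef_pos"].round(1),s["wrist_force"].round(1))
S=camera("side");cv2.imwrite("pics/s11.png",S["color"][:,:,::-1])
c=camera("wrist");cv2.imwrite("pics/w11.png",c["color"][:,:,::-1])
t=camera("top");cv2.imwrite("pics/t11.png",t["color"][:,:,::-1])
crop(S,380,230,480,350,5,"s11c.png")
S2=camera("side");d=cv2.absdiff(S["color"],S2["color"])[230:360,380:480];print("motion diff",d.max(),d.mean())
```

```text
21.8 [ 480.  -176.9  349.1] [ 0.4 -0.1 -0. ]
motion diff 54 1.8320769230769232
```

View pics/s11.png

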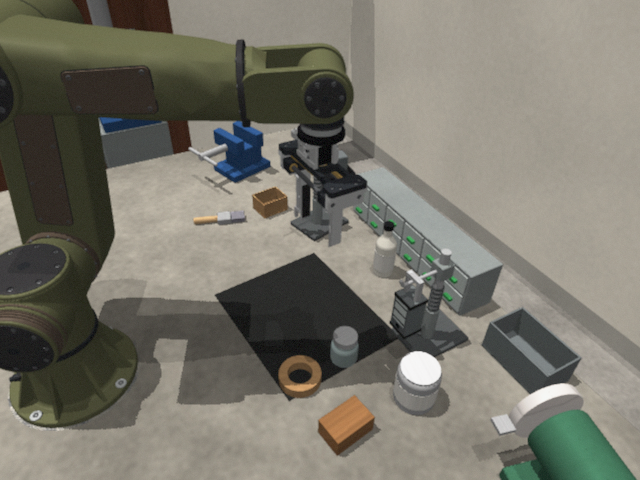

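View pics/s11c.png

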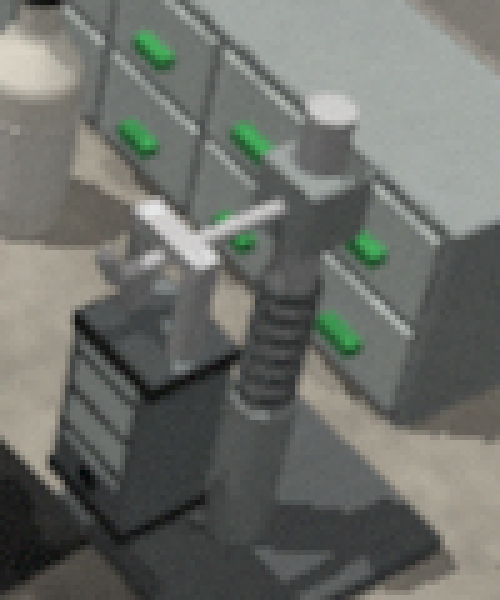

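View pics/w11.png

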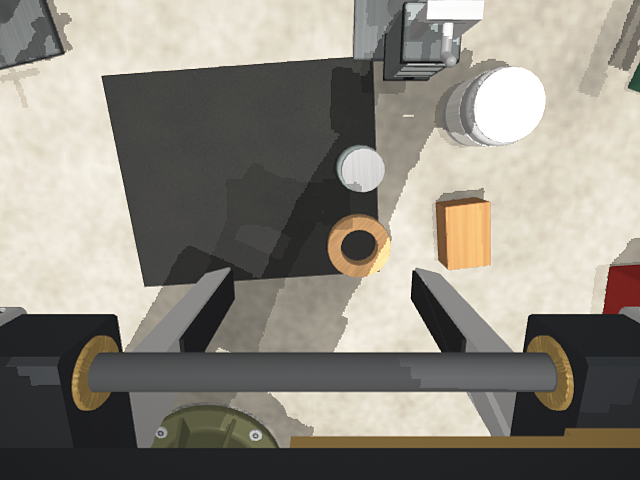

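View pics/t11.png

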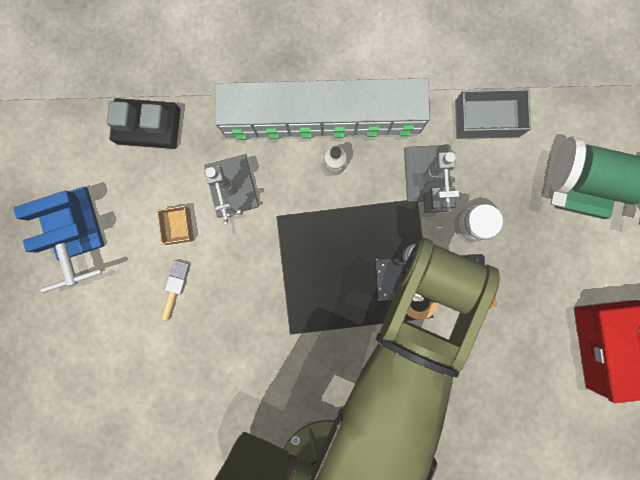

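The lamp hangs at px (408, 310) in the side view and its bar is at (448, 194) in the top view. The difference between two side frames could be noise or swing, so I'll wait and compare again.

Call:
arm_command(deltas=[{"xyz":[0,0,0],"turn":[0,0,0]},{"xyz":[0,0,0],"turn":[0,0,0]},{"xyz":[0,0,0],"turn":[0,0,0]},{"xyz":[0,0,0],"turn":[0,0,0]},{"xyz":[0,0,0],"turn":[0,0,0]},{"xyz":[0,0,0],"turn":[0,0,0]},{"xyz":[0,0,0],"turn":[0,0,0]},{"xyz":[0,0,0],"turn":[0,0,0]},{"xyz":[0,0,0],"turn":[0,0,0]},{"xyz":[0,0,0],"turn":[0,0,0]},{"xyz":[0,0,0],"turn":[0,0,0]},{"xyz":[0,0,0],"turn":[0,0,0]}])

```text
clock: 23.5
eef_pos: [479.1, -176.4, 349.0]
eef_rot: [3.14, 0.001, 0.034]
wrist_force: [-0.5, -0.4, -0.1]
finger_gap: 94.3
```

Run:
```python
from h import *
F=[camera("side")["color"] for i in range(6)]
for i in range(1,6):
    d=cv2.absdiff(F[0],F[i]);print(d[265:340,385:435].mean().round(2),d[265:340,385:435].max(),"| ref drawers",d[190:260,380:430].mean().round(2),d[190:260,380:430].max())
t=camera("top");crop(t,420,140,480,220,7,"t12.png")
S=camera("side");crop(S,380,260,450,350,6,"s12.png")
# lamp vertical edges vs projected vertical (side view): bar ends and body corner
p=lambda q:((proj(S,q)-[380,260]+.5)*6).round(0)
b=np.array([649,-266,222.]); print(p(b+[0,20,4]),p(b+[0,-20,4]))
for z in (-48,-148): print(z,[p(b+[sx*23,sy*25,z]) for sx,sy in((-1,1),(-1,-1),(1,-1))])
```

```text
1.96 18 | ref drawers 1.72 13
1.95 16 | ref drawers 1.71 16
1.99 20 | ref drawers 1.71 14
1.99 17 | ref drawers 1.72 17
1.91 14 | ref drawers 1.73 15
[175.  57.] [249. 132.]
-48 [array([ 90., 182.]), array([178., 278.]), array([290., 232.])]
-148 [array([ 58., 379.]), array([139., 475.]), array([244., 429.])]
```

View pics/t12.png

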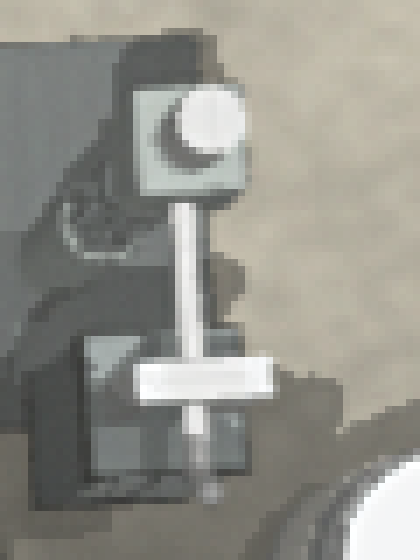

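View pics/s12.png

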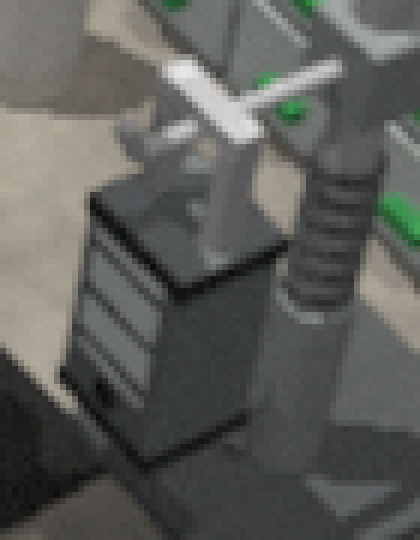

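Run:
```python
from h import *
t=camera("top");S=camera("side")
f=lambda x,y:((x/7)+420-.5,(y/7)+140-.5)
print("bar",onz(t,f(203,381),226).round(1))
for p in [(85,337),(85,470),(245,470),(245,330)]: print("boxtop",onz(t,f(*p),174).round(1))
print("bar 2view",two(ray(t,f(203,381)),ray(S,(212/6+380-.5,99/6+260-.5))))
print("foot corner lens side +y/-y at z74:",onz(S,(60/6+379.5,378/6+259.5),74).round(1),onz(S,(146/6+379.5,466/6+259.5),74).round(1))
print("top corner at z174:",onz(S,(92/6+379.5,195/6+259.5),174).round(1),onz(S,(180/6+379.5,298/6+259.5),174).round(1))
# bystanders first vs now
a=cv2.imread("pics/top0.png");b=t["color"][:,:,::-1]
for n,(u,v) in dict(jar=(418,255),tape=(420,301),paint=(482,222),offcut=(480,287),brush=(175,290),box=(175,225),oil=(335,156),spanner=(225,212)).items():
    print(n,cv2.absdiff(a,b)[v-14:v+14,u-14:u+14].mean().round(1))
```

```text
bar [ 647.3 -265.1  226. ]
boxtop [ 668.7 -240.1  174. ]
boxtop [ 626.5 -238.8  174. ]
boxtop [ 625.6 -288.8  174. ]
boxtop [ 670.  -290.3  174. ]
bar 2view (array([ 648.3380601 , -266.04924925,  224.0693998 ]), np.float64(1.9567477374093996))
foot corner lens side +y/-y at z74: [ 626.9 -241.1   74. ] [ 630.6 -288.7   74. ]
top corner at z174: [ 622.9 -246.3  174. ] [ 621.1 -298.4  174. ]
jar 79.8
tape 41.9
paint 4.6
offcut 39.2
brush 6.6
box 5.3
oil 6.1
spanner 6.3
```

Two frames now differ no more than the background does, so the lamp is still. Bar and box-top centres agree in x to about 1 mm, so it hangs upright, and the bystanders are in place. Signing off.

```bash
python3 -c "
from h import *
a=cv2.imread('pics/side0.png');b=camera('side')['color'][:,:,::-1]
for n,(u,v) in dict(jar=(344,345),tape=(300,376),offcut=(347,423),span=(299,195)).items(): print(n,cv2.absdiff(a,b)[v-20:v+20,u-20:u+20].mean().round(1))
print(sign_off())"
```

```text
jar 18.9
tape 22.1
offcut 13.6
span 33.9
the job is handed in; nothing more can be done
None
```

The lamp now hangs by its loop on the empty hook, released and still, and the job is handed in; `sign_off` gave no verdict.

**What I did:**
- **Standing:** I gripped the lamp by its body, turned it upright and set it on its foot. I released it and backed off, and the camera showed the loop top at 152 mm, as it should be.
- **Hanging and tug:** I took it again by its loop from above, slid the loop over the hook tip and lowered it. I tugged to about 19–20 mm of hook travel, worked out from the tool's travel and about 12 N of hook force, and held that for about 0.7 s.
- **Release:** I eased back up to near zero tool force, opened the fingers and retreated.

**Last checks:**
- **Position:** The bar is at about (648, −266, 222–224) mm, within 3 mm of the seat in x and 1 mm in y.
- **Hook travel:** The hook is about 5–6 mm down, judged from the tool height at release. I have no direct reading of the joint.
- **Upright:** In the top view the bar and box-top centres agree to about 1 mm.
- **Still:** Frame differences on the lamp were at background noise. An earlier pair of frames differed more, because the arm was still settling or the lamp was swinging slightly.
- **Robot:** Wrist force was about zero and the gripper is well clear.

**Checks that disagreed or were not clean:**
- **Side view of the box:** Its corners looked 4–7 mm off the predicted ones, which I put down to the dark rims at the box ends. The box looked about the same length on the hook as it did in the gripper.
- **Bystanders:** The final picture comparison was clean for paint, brush, box, oil and spanner in the top view. Jar, tape and offcut were hidden there by the arm, and in the side view their difference values, and the spanner's, were raised. I put that down to the arm and its shadow, since jar, tape and offcut sat at their starting pixels by eye.

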